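# Fetch the sanding block from the sliding-door case

## Task

The flat wooden case has two clear sliding doors and the wood-coloured sanding block lies in one of its two compartments. Slide the door over that compartment as far as it goes across the other one, leaving the other door shut, take the sanding block out, and set it down flat (same side up, not dropped) on the middle of the small plywood panel. Leave the round steel flange in the other compartment where it lies.

Things in the scene. Friction and masses are not known exactly. Their poses are not given: they have to be found in the camera images.
- case: Fixed flat wooden case, 194 x 354 (y) mm, rim 54 mm high. Origin: centre of its underside, z up, +y = its left seen from the robot. Floor top at z = 8 mm. A divider (6 mm wide, 36 mm high) at y = 0 parts left (+y) and right compartments, each 162 (y) x 160 mm clear. Left door runs on the upper track (top face 53 mm above the origin), right door on the lower (45 mm): either slides past the other.
- left_door (a joint): Left door (clear pane, dark steel frame, 170 mm wide in y), slides along the case's y. 0 = shut over the left compartment; grows (m) as it slides to the case's -y, to its stop at 0.135, when a 135 mm gap is open at the case's left end. Starts within 15 mm of shut; about 1.5 N friction; stays where left.
- right_door (a joint): Right door, likewise. 0 = shut over the right compartment; grows (m) as it slides to the case's +y, under the left door, to its stop at 0.135, when a 135 mm gap is open at the case's right end.
- left_handle (a point): Left door's handle: black upright fin near its outer (left) edge, 12 mm thick along the case's y, 70 mm long along x. Point: on the fin's mid-plane, 12 mm below its top and 15 mm above the left door's face; fin top 80 mm above the table. Grip across the thickness from above, fingertips at least 5 mm above that face. Axes as the case's; moves with the door.
- right_handle (a point): Right door's handle: same fin, top also 80 mm above the table, near the right door's outer (right) edge. Point: on the fin's mid-plane, 12 mm below its top. Fingertips must stay over 54 mm above the table here too, to clear the case's rim and the left door. Axes as the case's; moves with the door.
- sanding_block_centre (a point): Centre (half-way up) of the loose sanding block: a light wood-coloured block with a thin red-brown base, 37 (x) x 87 (y) x 24 (z) mm, 0.06 kg, lying flat on the floor of one compartment, its length roughly along the case's y. Grip it across its 37 mm width. z up.
- flange_centre (a point): Centre of the loose round steel flange, 36 mm across, 8 mm high, lying in the other compartment.
- panel_top (a point): Centre of the top face of the fixed bare plywood panel, 140 (x) x 150 (y) x 15 mm, lying on the table to the left of the case; top 15 mm above the table. z up.

How it is judged:
On the way:
1. the door over the sanding block is slid at least 110 mm open while the block still lies in its compartment (distance of sanding_block_centre from where it was at the start of the episode below 0.03 m and ((y of flange_centre in the frame of case below 0 m and value of joint left_door above 0.11 m) or (y of flange_centre in the frame of case above 0 m and value of joint right_door above 0.11 m))), for 0.2 s.
At the end, for the whole second after the job is handed in: The sanding block lies flat (within 10 degrees, same side up) and still on the plywood panel, its centre within 30 mm of the panel's centre; the door of its compartment is at least 110 mm open, the other door less than 30 mm; the flange is within 20 mm of where it lay (horizontal distance between sanding_block_centre and panel_top below 0.03 m and z of sanding_block_centre in the frame of panel_top between 0.007 and 0.017 m and angle between sanding_block_centre's own z axis and vertical below 0.17 rad and linear speed of sanding_block below 0.02 m/s and distance of flange_centre from where it was at the start of the episode below 0.02 m and ((y of flange_centre in the frame of case below 0 m and value of joint left_door above 0.11 m and value of joint right_door below 0.03 m) or (y of flange_centre in the frame of case above 0 m and value of joint right_door above 0.11 m and value of joint left_door below 0.03 m))); the robot touches nothing.
It fails at once if the door over the flange is opened by more than 40 mm ((y of flange_centre in the frame of case below 0 m and value of joint right_door above 0.04 m) or (y of flange_centre in the frame of case above 0 m and value of joint left_door above 0.04 m)).
It fails at once if the flange is moved by more than 20 mm (distance of flange_centre from where it was at the start of the episode above 0.02 m).
It fails at once if the sanding block is dropped or thrown (out of the fingers and faster than 0.7 m/s, a fall of about 25 mm) (linear speed of sanding_block above 0.7 m/s and contact force between the fingers and sanding_block below 0.2 N).
It also fails if it takes over 48 s, if anything falls off the work surface, if the arm or the gripper's body presses on something with over 40 N, if the wrist force passes 120 N, or if a joint passes its speed limit or range.

## Robot

A 6-joint arm with a two-finger parallel gripper is mounted at the origin on a cart in front of the work surface, level with it; the furniture and walls round the work are solid. World frame = base frame: x ahead of the robot, y to its left, z up, the work surface at z = 0. Lengths are in m, angles in rad, forces in N, time in s.
With the tool pointing down it reaches from about 0.25 to 0.775 m from the base axis. Payload 4 kg.
Tool frame: the origin (TCP) lies midway between the tips of the shut fingers; the grasp point (between the pads) lies 19 mm behind it; z points along the fingers, y is the direction in which the jaws open and shut (so a half turn about z gives the same grasp; the last joint's range is limited). The gripper opens to 94 mm and grips with 3 to 60 N. Pads are 16 mm wide; open, the fingers measure 119 mm over their backs; the gripper's body (75 mm by 177 mm) begins 78 mm behind the grasp point.
Start: joints at [1.195, 0.087, 1.371, -0, 1.684, -0.103], TCP at [0.148, 0.53, 0.206] pointing down, gripper open.
Joint ranges: [-3.1, 3.1], [-0.76, 2.03], [0.27, 2.55], [-1.08, 4.22], [0.17, 2.65], [-2.57, 2.57]. Speed limits (rad/s): [2.79, 2.79, 3.14, 3.14, 3.14, 3.14].

## Interface

Orientations are given as [roll, pitch, yaw] about the fixed x, y, z axes, in that order (R = Rz(yaw) Ry(pitch) Rx(roll)).
In Python, from bench import robot gives the robot as it stands.
- The arm moves only by the tool drive_tool, never from a script. Its argument "series" is a list that holds one entry, the list of rows, each a list of 7 numbers: the turn, a rotation vector about the tool's x, y, z in rad, then the shift along the tool's x, y, z in cm, then the opening in per cent of the stroke, from 0 (shut) to 100 (fully open). In form: [[[rx, ry, rz, tx, ty, tz, fingers], ...]]. A call has 1 to 20 rows; each row is the pose to reach, as a shift and turn from the pose measured when the call began, along the tool's axes at that moment; what a row does not reach only later rows make up. A row lasts 1/10 s, in which the tool goes at most 50 mm and 8.59 degrees, less where a joint would pass 70% of its speed; a pose out of reach is approached as far as the arm can. A call with a gripper value outside its range is refused whole. The fingers move at their own pace and stop on an object; the grip force is fixed at half the most. Time passes only in rows, so rows that repeat a pose let the fingers close. It gives the time, the measured TCP pose, the force and the opening at its end, in the units of the state.
- robot.get_obs(): the state, without advancing time (a new reading comes with each control period).
- robot.snapshot(name): name is "scene" or "side" or "wrist"; returns a dict with "img" (384x512x3 uint8, blue, green, red), "depth" (384x512 float32, m along the optical axis (not along the pixel's ray), 0 where there is no reading), "vertical_fov" (degrees; the focal length in pixels is half the picture's height over the tangent of half this angle, whatever the lens; pixels are square), "cx", "cy" (the principal point, pixels), "rvec" (rotation vector, rad) and "tvec" (3), from world to camera coordinates, as OpenCV has them. Camera axes: x right, y down, z forward; pixel columns grow to the right and rows downward; lengths in m; the calibration is good to about 2 mm. A picture is of the moment at which its call begins.
- robot.close_job(): hands the job in, once; it reports no verdict.
The state is a dict: "time": time; "joint_positions": joint angles; "qvel": joint speeds; "joint_torque": joint torques, N m; "tool_pos": TCP position; "ee_rot": TCP orientation; "wrist_force": force on the tool from outside, world axes, zero at the start; "wrist_torque": the same for the moment, N m; "width": finger opening in m.
Only numpy, scipy, OpenCV 4.12 (cv2) and the standard library are available. Lean on these libraries where they do the work, as an engineer would, in place of code of your own. Each camera call takes 0.05 s, during which the arm holds its last target.

## Working session

There is one attempt and no reset: what is moved stays moved. The work goes in short steps, Python scripts to look and compute and a tool call to move; the robot and the scene stay as the last step left them, time stands still between calls to the robot, and variables do not carry over. Pictures are saved under pics/ and viewed, and the job is handed in when it is done.

Besides the shell and the picture viewer there is one more tool, called in YAML: its name, and indented under it one key for each argument. drive_tool: Moves the arm, as the interface text tells. Its arguments: {"type":"object","properties":{"series":{"type":"array","items":{"type":"array","items":{"type":"array","items":{"type":"number"}}}}},"required":["series"]}

```bash
ls; mkdir -p pics
python3 - <<'E'
from bench import robot
import cv2,numpy as np
print(robot.get_obs())
for n in ["scene","side","wrist"]:
    s=robot.snapshot(n); cv2.imwrite(f"pics/{n}0.png",s["img"]); np.savez(f"{n}0.npz",**s)
    print(n,s["vertical_fov"],s["cx"],s["cy"],s["rvec"],s["tvec"])
E
```

```text
pics
{'time': 0.0, 'joint_positions': array([ 1.19488678e+00,  8.79564468e-02,  1.37220473e+00, -2.52764350e-05,
        1.68359580e+00, -1.03126200e-01]), 'qvel': array([-0.00113874, -0.00099048, -0.00010691, -0.00239237,  0.00100013,
        0.00070187]), 'joint_torque': array([ 1.81675296e-04, -3.40186501e+01, -3.02422607e+01,  7.17567257e-02,
        3.30996746e-02, -2.01961711e-04]), 'tool_pos': array([0.14800731, 0.52915788, 0.20432851]), 'ee_rot': array([-3.13943724e+00, -1.97815035e-04,  2.86880628e+00]), 'wrist_force': array([ 0.44425602, -0.1697821 , -0.16912984]), 'wrist_torque': array([0.01684535, 0.00270838, 0.00220984]), 'width': 0.09403997015987314}
scene 48.97705489488265 256.0322977270903 184.23998233959273 [ 2.10167595 -1.22007128  0.50337721] [-0.30060029  0.33570068  0.70159946]
side 53.19805729028989 259.5706085423892 192.83579064780758 [ 2.2954089  -0.16473041  0.08272726] [-0.50503586  0.05960609  0.97094048]
wrist 67.64773897189593 251.50517492452542 196.1105821340964 [-2.34233347 -1.7748284  -0.2160503 ] [-0.54895457 -0.02479657  0.3898366 ]
```

View pics/scene0.png

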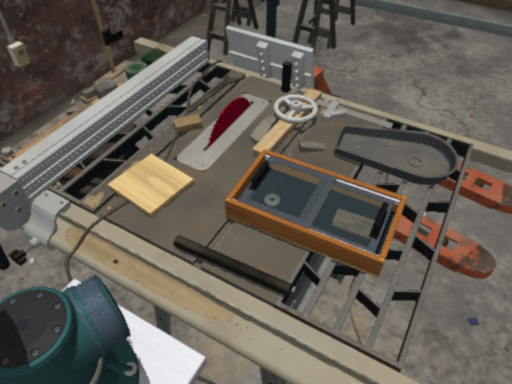

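View pics/side0.png

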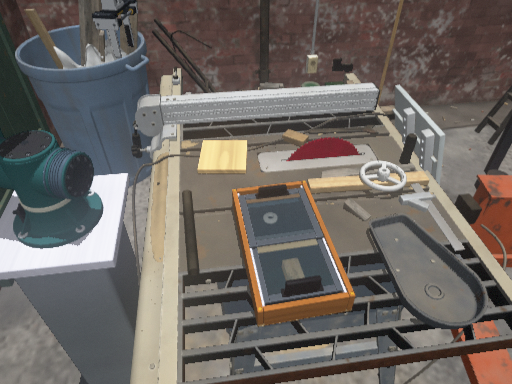

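View pics/wrist0.png

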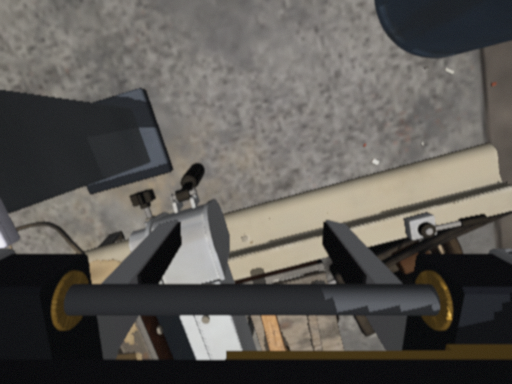

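```bash
cat > h.py <<'E'
import cv2,numpy as np
def load(n): return dict(np.load(n))
def K(s):
    f=192/np.tan(np.radians(float(s["vertical_fov"]))/2); return np.array([[f,0,s["cx"]],[0,f,s["cy"]],[0,0,1]],float)
def RT(s): return cv2.Rodrigues(s["rvec"])[0],np.asarray(s["tvec"],float)
def cloud(s):
    k=K(s);R,t=RT(s);v,u=np.mgrid[:384,:512];d=s["depth"]
    P=np.stack([(u-k[0,2])/k[0,0]*d,(v-k[1,2])/k[1,1]*d,d],-1)
    return (P-t)@R
def onz(s,u,v,z):
    k=K(s);R,t=RT(s);r=R.T@np.linalg.solve(k,[u,v,1.]);c=-R.T@t
    return c+r*(z-c[2])/r[2]
def proj(s,P): return cv2.projectPoints(np.float64(P).reshape(-1,3),s["rvec"],s["tvec"],K(s),None)[0][:,0]
E
python3 - <<'E'
from h import *
for n,(a,b,c,d) in dict(scene=(215,145,415,280),side=(185,135,365,330)).items():
    s=load(n+"0.npz");cv2.imwrite(f"pics/{n}0z.png",cv2.resize(s["img"][b:d,a:c],None,fx=800/(c-a) if n=="scene" else 3,fy=800/(c-a) if n=="scene" else 3,interpolation=cv2.INTER_CUBIC))
    P=cloud(s)
    for p in ([(265,155),(150,182),(355,222),(272,200),(320,195)] if n=="scene" else [(222,156),(292,268),(270,217),(300,285),(236,190)]): print(n,p,P[p[1],p[0]].round(3))
    m=(abs(P[...,2]-.054)<.004)
    cv2.imwrite(f"pics/{n}m.png",m*255)
E
```

```text
scene (265, 155) [ 0.609 -0.025  0.054]
scene (150, 182) [0.424 0.189 0.014]
scene (355, 222) [ 0.526 -0.287  0.046]
scene (272, 200) [ 0.487 -0.109  0.054]
scene (320, 195) [ 0.553 -0.194  0.054]
side (222, 156) [0.424 0.174 0.02 ]
side (292, 268) [ 0.538 -0.273  0.045]
side (270, 217) [ 0.516 -0.127  0.052]
side (300, 285) [ 0.54  -0.333  0.07 ]
side (236, 190) [ 0.446 -0.026  0.057][ WARN:0@0.184] global loadsave.cpp:1063 imwrite_ Unsupported depth image for selected encoder is fallbacked to CV_8U.
```

View pics/scene0z.png

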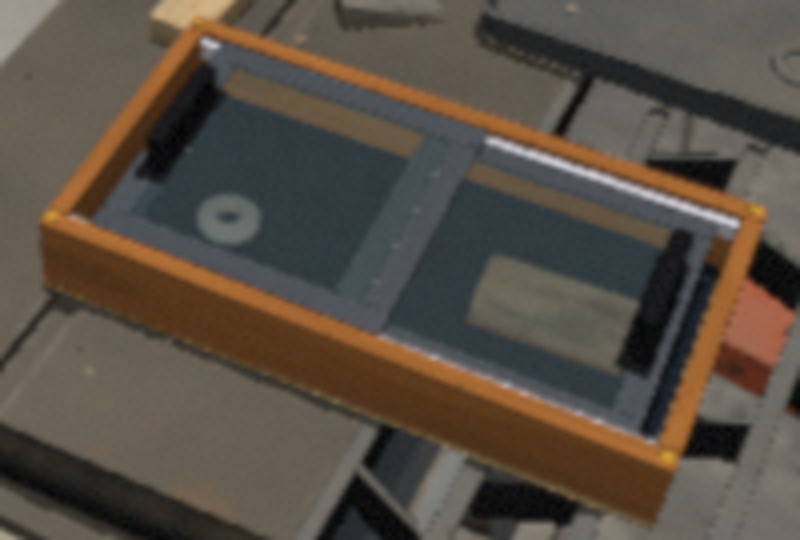

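View pics/side0z.png

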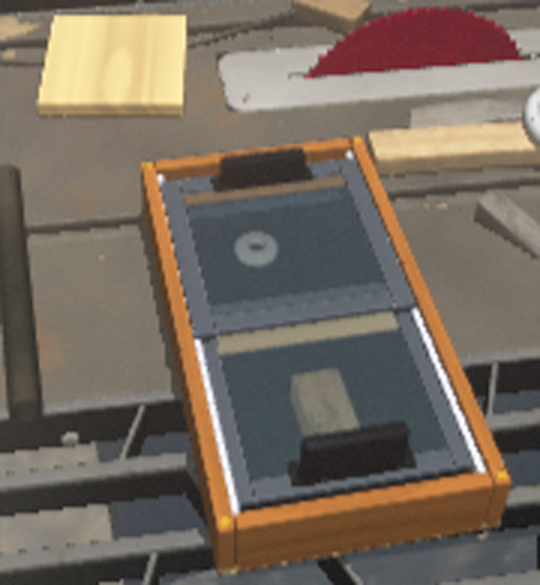

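Run:
```python
from h import *
D={n:load(n+"0.npz") for n in("scene","side")}
s=D["scene"]
c=np.array([onz(s,*p,.054)[:2] for p in [(265,149.5),(226.3,198.8),(383,260),(405.5,197.5)]]);print(c.round(4));print(c.mean(0),[np.linalg.norm(c[i]-c[i-1]).round(4) for i in range(4)])
s=D["side"]
c=np.array([onz(s,185+u/3,135+v/3,.054)[:2] for u,v in [(365,138),(142,163),(219,522),(508,484)]]);print(c.round(4));print(c.mean(0),[np.linalg.norm(c[i]-c[i-1]).round(4) for i in range(4)])
for n,s in D.items():
    P=cloud(s);I=s["img"].astype(int)
    X,Y,Z=P[...,0],P[...,1],P[...,2]
    hsv=cv2.cvtColor(s["img"],cv2.COLOR_BGR2HSV)
    # rim: orange, z~.054
    box=(X>.35)&(X<.72)&(Y>-.42)&(Y<.05)&(s["depth"]>0)
    m=box&(abs(Z-.054)<.007)&(hsv[...,1]>140)&(hsv[...,2]>120)
    r=cv2.minAreaRect(np.float32(P[m][:,:2]));print(n,"rim",m.sum(),r,np.median(Z[m]))
    for nm,mm in (("R",Y<-.2),("L",Y>=-.2)):
        q=P[box&(Z>.062)&(Z<.09)&mm&(hsv[...,2]<70)]
        if len(q): print(n,nm,len(q),q.mean(0).round(4),q.max(0).round(3),q.min(0).round(3),cv2.minAreaRect(np.float32(q[:,:2])))
    m=(Z>0.005)&(Z<.025)&(X>.3)&(X<.55)&(Y>.05)&(Y<.32)&(hsv[...,1]>60)&(hsv[...,2]>120)
    k,l,st,ce=cv2.connectedComponentsWithStats(m.astype(np.uint8)); j=1+np.argmax(st[1:,4]); q=P[l==j]
    print(n,"panel",len(q),cv2.minAreaRect(np.float32(q[q[:,2]>.008][:,:2])),np.median(q[:,2]))
```

```text
[[ 0.6265 -0.015 ]
 [ 0.4403 -0.0204]
 [ 0.4562 -0.3686]
 [ 0.6406 -0.3608]]
[ 0.54090877 -0.19120613] [np.float64(0.3461), np.float64(0.1863), np.float64(0.3486), np.float64(0.1845)]
[[ 0.6321 -0.0124]
 [ 0.4377 -0.0184]
 [ 0.4536 -0.3638]
 [ 0.6415 -0.363 ]]
[ 0.54122993 -0.18941719] [np.float64(0.3507), np.float64(0.1945), np.float64(0.3457), np.float64(0.1879)]
scene rim 1777 ((0.5389889478683472, -0.1911279857158661), (0.19581854343414307, 0.353664755821228), 2.4027507305145264) 0.05500371330726857
scene R 192 [ 0.5371 -0.3321  0.0785] [ 0.581 -0.325  0.084] [ 0.509 -0.339  0.062] ((0.5444722175598145, -0.33180370926856995), (0.07215140014886856, 0.011909864842891693), 2.2537760734558105)
scene L 200 [ 0.5275 -0.0569  0.0763] [ 0.568 -0.047  0.084] [ 0.496 -0.062  0.062] ((0.5318134427070618, -0.0551166757941246), (0.07118561863899231, 0.012487662956118584), 2.814316987991333)
scene panel 2624 ((0.4267706274986267, 0.1892232894897461), (0.15285316109657288, 0.1415492296218872), 82.10250854492188) 0.015860990718976828
side rim 1879 ((0.5397322177886963, -0.18996979296207428), (0.1933223158121109, 0.3542228043079376), 2.610441207885742) 0.055054548848237454
side R 346 [ 0.5452 -0.3325  0.0755] [ 0.581 -0.323  0.084] [ 0.511 -0.338  0.062] ((0.5460071563720703, -0.3299793601036072), (0.06972171366214752, 0.012674274854362011), 2.78350567817688)
side L 197 [ 0.5336 -0.0561  0.0737] [ 0.568 -0.05   0.084] [ 0.5   -0.06   0.062] ((0.5340531468391418, -0.05544152855873108), (0.06847739964723587, 0.008793728426098824), 2.7044246196746826)
side panel 1532 ((0.4278066158294678, 0.18844255805015564), (0.1525437980890274, 0.1413181722164154), 81.676025390625) 0.016577827538399915
```

```bash
cat >> h.py <<'E'
from scipy.spatial.transform import Rotation as Ro
def rows(targets,obs=None):
    if obs is None:
        from bench import robot; obs=robot.get_obs()
    R0=Ro.from_euler('xyz',obs["ee_rot"]);p0=np.array(obs["tool_pos"])
    print(obs["time"],p0.round(4),obs["ee_rot"].round(4),obs["wrist_force"].round(1),obs["width"])
    for x,y,z,yaw in targets:
        rv=(R0.inv()*Ro.from_euler('xyz',[np.pi,0,yaw])).as_rotvec()
        print((x,y,z,yaw),rv.round(3).tolist(),((R0.inv().apply(np.array([x,y,z])-p0))*100).round(2).tolist())
E
python3 - <<'E'
from h import *
rows([(.545,-.331,.2,.044),(.545,-.331,.06,.044),(.3,.2,.2,1.5)])
for n in("scene","side"):
    s=load(n+"0.npz");P=cloud(s);q=P[(s["depth"]>0)&(P[...,0]>.1)&(P[...,0]<.8)&(P[...,1]<.6)&(P[...,1]>-.5)]
    for y in np.arange(-.5,.6,.1):
        a=q[(q[:,1]>y)&(q[:,1]<y+.1)]; 
        if len(a): i=a[:,2].argmax();print(n,round(y,1),a[i].round(3))
E
```

```text
0.15 [0.148  0.5293 0.2046] [-3.1400e+00 -2.0000e-04  2.8688e+00] [ 0.3 -0.5 -0.3] 0.09413154591602192
(0.545, -0.331, 0.2, 0.044) [-0.001, 0.002, 2.825] [-61.41, -72.15, 0.57]
(0.545, -0.331, 0.06, 0.044) [-0.001, 0.002, 2.825] [-61.41, -72.13, 14.57]
(0.3, 0.2, 0.2, 1.5) [-0.001, 0.001, 1.369] [-23.51, -27.61, 0.5]
scene -0.5 [ 0.796 -0.436  0.038]
scene -0.4 [ 0.518 -0.33   0.084]
scene -0.3 [ 0.473 -0.21   0.058]
scene -0.2 [ 0.624 -0.195  0.059]
scene -0.1 [ 0.1   -0.03   0.207]
scene -0.0 [0.105 0.005 0.182]
scene 0.1 [0.727 0.152 0.072]
scene 0.2 [0.648 0.265 0.025]
scene 0.3 [0.202 0.391 0.084]
scene 0.4 [0.267 0.422 0.083]
scene 0.5 [0.637 0.5   0.074]
side -0.5 [ 0.759 -0.4    0.038]
side -0.4 [ 0.543 -0.33   0.084]
side -0.3 [ 0.455 -0.284  0.058]
side -0.2 [ 0.628 -0.111  0.058]
side -0.1 [ 0.101 -0.031  0.207]
side -0.0 [0.112 0.001 0.188]
side 0.1 [0.717 0.155 0.073]
side 0.2 [0.663 0.233 0.026]
side 0.3 [0.216 0.39  0.085]
side 0.4 [0.133 0.485 0.373]
side 0.5 [0.163 0.516 0.364]
```

drive_tool:
  series:
    - [[0,0,0.3,-6,-7,0,60],[0,0,0.45,-10,-11,0,60],[0,0,0.6,-13,-15,0,60],[0,0,0.75,-16,-19,0,60],[0,0,0.9,-19,-23,0,60],[0,0,1.05,-22,-26,0,60],[0,0,1.2,-26,-30,0,60],[0,0,1.35,-29,-34,0,60],[0,0,1.5,-32,-38,0,60],[0,0,1.65,-36,-42,0,60],[0,0,1.8,-39,-46,0,60],[0,0,1.95,-42,-50,0,60],[0,0,2.1,-46,-54,0,60],[0,0,2.25,-49,-58,0,60],[0,0,2.4,-52,-61,0.2,60],[0,0,2.55,-55,-65,0.4,60],[0,0,2.7,-58,-69,0.5,60],[-0.001,0.002,2.825,-61.4,-72.15,0.6,60],[-0.001,0.002,2.825,-61.4,-72.15,0.6,60],[-0.001,0.002,2.825,-61.4,-72.15,0.6,60]]

```text
time: 2.15
tool_pos: [0.5452, -0.3358, 0.1942]
ee_rot: [-3.139, 0.005, 0.038]
wrist_force: [0.3, 0.8, -1.2]
width: 0.0563
```

Run:
```python
from h import *
from bench import robot
rows([(.545,-.331,.2,.044),(.545,-.331,.1,.044),(.545,-.331,.062,.044)])
s=robot.snapshot("wrist");cv2.imwrite("pics/w1.png",s["img"]);np.savez("w1.npz",**s)
```

```text
2.15 [ 0.5452 -0.3358  0.1942] [-3.1393  0.0052  0.0375] [ 0.3  0.8 -1.2] 0.05627396166009944
(0.545, -0.331, 0.2, 0.044) [-0.002, 0.005, -0.006] [-0.0, -0.48, -0.58]
(0.545, -0.331, 0.1, 0.044) [-0.002, 0.005, -0.006] [0.05, -0.46, 9.42]
(0.545, -0.331, 0.062, 0.044) [-0.002, 0.005, -0.006] [0.07, -0.45, 13.22]
```

View pics/w1.png

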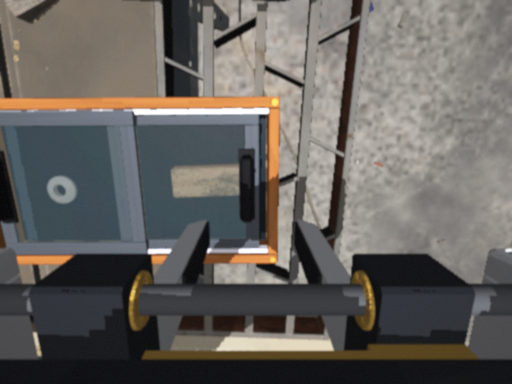

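Run:
```python
from h import *
s=load("w1.npz")
for p in [(247,150),(247,221),(247,185),]: print(onz(s,*p,.08).round(4))
for p in [(172,166),(174,198),(240,163),]: print('blk',onz(s,*p,.032).round(4))
print(onz(s,275,102,.054),onz(s,61,189,.012))
```

```text
[ 0.5898 -0.3295  0.08  ]
[ 0.514 -0.332  0.08 ]
[ 0.5536 -0.3307  0.08  ]
blk [ 0.5633 -0.2397  0.032 ]
blk [ 0.5238 -0.2409  0.032 ]
blk [ 0.5699 -0.321   0.032 ]
[ 0.63901132 -0.35718332  0.054     ] [ 0.52502847 -0.0895826   0.012     ]
```

drive_tool:
  series:
    - [[-0.002,0.005,-0.006,0,-0.45,3,60],[-0.002,0.005,-0.006,0,-0.45,7,60],[-0.002,0.005,-0.006,0,-0.45,10,60],[-0.002,0.005,-0.006,0,-0.45,12,60],[-0.002,0.005,-0.006,0,-0.45,13.2,60],[-0.002,0.005,-0.006,0,-0.45,13.2,60],[-0.002,0.005,-0.006,0,-0.45,13.2,0],[-0.002,0.005,-0.006,0,-0.45,13.2,0],[-0.002,0.005,-0.006,0,-0.45,13.2,0],[-0.002,0.005,-0.006,0,-0.45,13.2,0],[-0.002,0.005,-0.006,0,-0.45,13.2,0],[-0.002,0.005,-0.006,0,-0.45,13.2,0]]

```text
time: 3.4
tool_pos: [0.5439, -0.3286, 0.064]
ee_rot: [-3.141, -0.001, 0.047]
wrist_force: [0.4, -1.0, -0.2]
width: 0.0117
```

Run:
```python
from h import *
from bench import robot
o=robot.get_obs();x,y,z=o["tool_pos"];u=np.array([-np.sin(.0436),np.cos(.0436)])
rows([(x+u[0]*d,y+u[1]*d,.061,.044) for d in (.05,.1,.12,.14)])
```

```text
3.4 [ 0.5439 -0.3286  0.064 ] [-3.1411e+00 -9.0000e-04  4.7100e-02] [ 0.4 -1.  -0.2] 0.011695150062743475
(np.float64(0.541760706291939), np.float64(-0.27862533139280443), 0.061, 0.044) [-0.0, -0.001, 0.003] [0.02, -5.0, 0.3]
(np.float64(0.5395813969084273), np.float64(-0.2286728478648462), 0.061, 0.044) [-0.0, -0.001, 0.003] [0.03, -10.0, 0.3]
(np.float64(0.5387096731550226), np.float64(-0.2086918544536629), 0.061, 0.044) [-0.0, -0.001, 0.003] [0.04, -12.0, 0.3]
(np.float64(0.537837949401618), np.float64(-0.1887108610424796), 0.061, 0.044) [-0.0, -0.001, 0.003] [0.05, -14.0, 0.31]
```

drive_tool:
  series:
    - [[0,-0.001,0.003,0,-1,0.2,0],[0,-0.001,0.003,0,-2.5,0.2,0],[0,-0.001,0.003,0,-4,0.2,0],[0,-0.001,0.003,0,-5.5,0.2,0],[0,-0.001,0.003,0,-7,0.2,0],[0,-0.001,0.003,0,-8.5,0.2,0],[0,-0.001,0.003,0,-10,0.2,0],[0,-0.001,0.003,0,-11,0.2,0],[0,-0.001,0.003,0,-11.5,0.2,0],[0,-0.001,0.003,0,-11.5,0.2,0]]

```text
time: 4.4
tool_pos: [0.5388, -0.2129, 0.0639]
ee_rot: [3.141, -0.001, 0.045]
wrist_force: [-1.6, 0.6, 6.3]
width: 0.0118
```

drive_tool:
  series:
    - [[0,0,0,0,-0.4,0,0],[0,0,0,0,-0.7,0,0],[0,0,0,0,-1.0,0,0],[0,0,0,0,-1.0,0,0]]

```text
time: 4.8
tool_pos: [0.5385, -0.2054, 0.064]
ee_rot: [3.136, -0.002, 0.044]
wrist_force: [0.6, -7.8, -1.7]
width: 0.012
```

drive_tool:
  series:
    - [[0.005,0,0,0,-0.5,0,0],[0.005,0,0,0,-0.8,0,0],[0.005,0,0,0,-0.8,0,0]]

```text
time: 5.1
tool_pos: [0.5385, -0.2054, 0.064]
ee_rot: [3.125, -0.003, 0.042]
wrist_force: [1.8, -19.2, -4.9]
width: 0.0116
```

Run:
```python
from h import *
from bench import robot
print(robot.get_obs()["wrist_force"])
for n in("scene","side"):
    s=robot.snapshot(n);cv2.imwrite(f"pics/{n}2.png",s["img"]);np.savez(f"{n}2.npz",**s)
a=cv2.imread("pics/scene2.png")[130:290,200:440];b=cv2.imread("pics/side2.png")[140:330,180:370]
cv2.imwrite("pics/c2.png",np.hstack([cv2.resize(a,(450,300)),cv2.resize(b,(300,300))]))
```

```text
[  1.78185411 -19.19522024  -4.87706134]
```

View pics/c2.png

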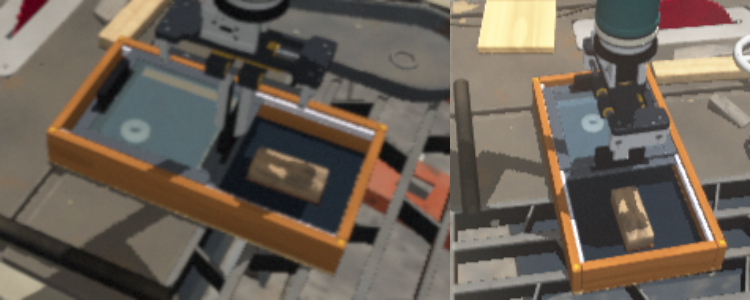

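drive_tool:
  series:
    - [[0.015,0,0,0,0,0,0],[0.015,0,0,0,0,0,50],[0.015,0,0,0,0,0,50],[0.015,0,0,0,0,0,50],[0.015,0,0,0,0,0,50],[0.015,0,0,0,0,-3,50],[0.015,0,0,0,0,-7,60],[0.015,0,0,0,0,-12,60],[0.015,0,0,0,0,-13,60]]

```text
time: 6.1
tool_pos: [0.5409, -0.204, 0.2017]
ee_rot: [3.135, -0.014, 0.043]
wrist_force: [0.2, -0.4, 1.2]
width: 0.0562
```

Run:
```python
from h import *
from bench import robot
rows([(.5,-.28,.2,.044+np.pi/2),(.47,-.28,.2,.044+np.pi/2)])
D={}
for n in("scene","side","wrist"):
    s=robot.snapshot(n);cv2.imwrite(f"pics/{n}3.png",s["img"]);np.savez(f"{n}3.npz",**s);D[n]=s
    P=cloud(s);X,Y,Z=P[...,0],P[...,1],P[...,2]
    # block: inside right compartment z 0.02-0.042
    th=.044;xc=(X-.5395)*np.cos(th)+(Y+.1905)*np.sin(th);yc=-(X-.5395)*np.sin(th)+(Y+.1905)*np.cos(th)
    m=(abs(xc)<.078)&(yc<-.01)&(yc>-.163)&(Z>.024)&(Z<.040)&(s["depth"]>0)
    k,l,st,ce=cv2.connectedComponentsWithStats(m.astype(np.uint8))
    if k>1:
        j=1+np.argmax(st[1:,4]);q=P[l==j];print(n,len(q),cv2.minAreaRect(np.float32(q[:,:2])),np.median(q[:,2]))
    m=(abs(xc)<.06)&(Z>.062)&(Z<.09)&(yc<.17)&(yc>-.17)&(s["img"].max(-1)<60)
    k,l,st,ce=cv2.connectedComponentsWithStats(m.astype(np.uint8))
    for j in range(1,k):
        if st[j,4]>60:print("fin",n,st[j,4],xc[l==j].mean().round(4),yc[l==j].mean().round(4))
a=D["scene"]["img"][130:290,200:440];b=D["side"]["img"][140:330,180:370]
cv2.imwrite("pics/c3.png",np.hstack([cv2.resize(a,(450,300)),cv2.resize(b,(300,300))]))
```

```text
6.1 [ 0.5409 -0.204   0.2017] [ 3.1347 -0.014   0.0428] [ 0.2 -0.4  1.2] 0.05619089995030609
(0.5, -0.28, 0.2, 1.6147963267948966) [0.016, -0.006, -1.572] [-4.41, 7.41, 0.16]
(0.47, -0.28, 0.2, 1.6147963267948966) [0.016, -0.006, -1.572] [-7.41, 7.29, 0.12]
scene 586 ((0.5421313643455505, -0.2819109261035919), (0.03863514959812164, 0.08522596955299377), 5.969616413116455) 0.03291369145785232
fin scene 200 -0.0066 0.1341
fin scene 193 -0.0081 -0.0196
side 629 ((0.5439419746398926, -0.27985215187072754), (0.036594655364751816, 0.08588999509811401), 4.119340896606445) 0.03291304175940573
fin side 75 0.0119 0.134
fin side 255 -0.0019 -0.02
wrist 1996 ((0.5445529222488403, -0.27994871139526367), (0.03630530461668968, 0.0852813720703125), 4.359278202056885) 0.031807169340284366
fin wrist 1119 0.0031 0.1357
fin wrist 684 0.0022 -0.0165
```

View pics/c3.png

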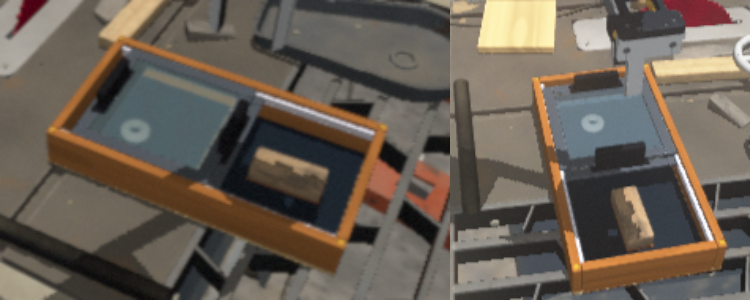

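View pics/wrist3.png

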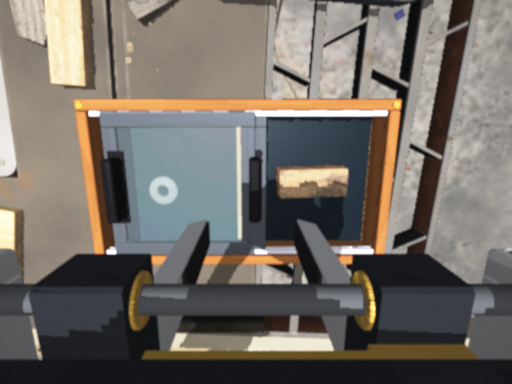

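Run:
```python
from h import *
rows([(.544,-.28,.2,1.649),(.544,-.28,.1,1.649)])
```

```text
6.25 [ 0.5383 -0.2031  0.1944] [ 3.14   -0.0041  0.0425] [-0.2 -0.3 -0.5] 0.05642385349177561
(0.544, -0.28, 0.2, 1.649) [0.005, -0.002, -1.606] [0.24, 7.71, -0.54]
(0.544, -0.28, 0.1, 1.649) [0.005, -0.002, -1.606] [0.2, 7.7, 9.46]
```

drive_tool:
  series:
    - [[0,0,-0.15,0,0.7,0,60],[0,0,-0.3,0,1.4,0,60],[0,0,-0.45,0,2.1,0,60],[0,0,-0.6,0,3,0,60],[0,0,-0.75,0.1,4,0,60],[0,0,-0.9,0.1,5,0,60],[0,0,-1.05,0.1,6,0,60],[0.003,0,-1.2,0.2,6.5,1,60],[0.004,-0.001,-1.35,0.2,7,3,60],[0.005,-0.002,-1.5,0.2,7.7,5,60],[0.005,-0.002,-1.606,0.2,7.7,7,60],[0.005,-0.002,-1.606,0.2,7.7,9.4,60],[0.005,-0.002,-1.606,0.2,7.7,9.4,60],[0.005,-0.002,-1.606,0.2,7.7,9.4,60]]

```text
time: 7.65
tool_pos: [0.5426, -0.2791, 0.098]
ee_rot: [-3.137, -0.003, 1.648]
wrist_force: [-1.1, -0.8, -0.1]
width: 0.056
```

Run:
```python
from h import *
rows([(.544,-.28,.05,1.649),(.544,-.28,.012,1.649)])
```

```text
7.65 [ 0.5426 -0.2791  0.098 ] [-3.1371 -0.0034  1.6484] [-1.1 -0.8 -0.1] 0.05597921854494763
(0.544, -0.28, 0.05, 1.649) [-0.004, -0.003, -0.001] [-0.12, 0.15, 4.8]
(0.544, -0.28, 0.012, 1.649) [-0.004, -0.003, -0.001] [-0.13, 0.17, 8.6]
```

drive_tool:
  series:
    - [[-0.004,-0.003,0,-0.1,0.15,3,60],[-0.004,-0.003,0,-0.1,0.15,5.5,60],[-0.004,-0.003,0,-0.1,0.15,7.5,60],[-0.004,-0.003,0,-0.1,0.15,8.4,60],[-0.004,-0.003,0,-0.1,0.15,8.5,60],[-0.004,-0.003,0,-0.1,0.15,8.5,60]]

```text
time: 8.25
tool_pos: [0.5446, -0.2802, 0.0143]
ee_rot: [3.14, 0.001, 1.648]
wrist_force: [0.8, 0.4, -0.5]
width: 0.0565
```

drive_tool:
  series:
    - [[0,0,0,0,0,0,0],[0,0,0,0,0,0,0],[0,0,0,0,0,0,0],[0,0,0,0,0,0,0],[0,0,0,0,0,0,0]]

```text
time: 8.75
tool_pos: [0.5453, -0.2806, 0.0156]
ee_rot: [3.139, 0.002, 1.648]
wrist_force: [-0.4, 1.0, 4.6]
width: 0.0368
```

drive_tool:
  series:
    - [[0,0,0,0,0,-1,0],[0,0,0,0,0,-3,0],[0,0,0,0,0,-6,0],[0,0,0,0,0,-9,0],[0,0,0,0,0,-12,0],[0,0,0,0,0,-14,0],[0,0,0,0,0,-14,0],[0,0,0,0,0,-14,0]]

```text
time: 9.55
tool_pos: [0.5447, -0.2802, 0.1552]
ee_rot: [3.139, 0.002, 1.648]
wrist_force: [-0.7, -0.7, -1.0]
width: 0.0368
```

Run:
```python
from h import *
from bench import robot
rows([(.4273,.189,.15,1.649)])
s=robot.snapshot("side");cv2.imwrite("pics/s4.png",s["img"])
```

```text
9.55 [ 0.5447 -0.2802  0.1552] [3.1390e+00 1.9000e-03 1.6485e+00] [-0.7 -0.7 -1. ] 0.03676138145830113
(0.4273, 0.189, 0.15, 1.649) [0.003, 0.002, -0.001] [47.69, -8.06, 0.41]
```

View pics/s4.png

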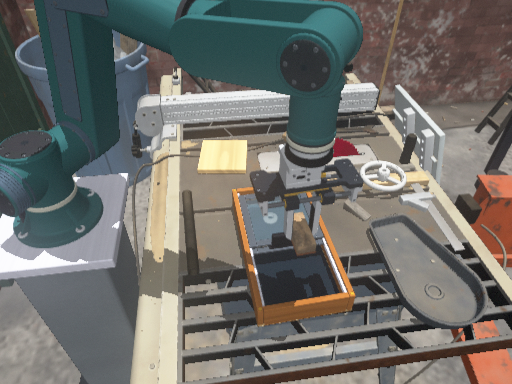

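drive_tool:
  series:
    - [[0.003,0.002,0,2,-0.3,0.2,0],[0.003,0.002,0,5,-0.9,0.4,0],[0.003,0.002,0,9,-1.5,0.4,0],[0.003,0.002,0,13,-2.2,0.4,0],[0.003,0.002,0,17,-2.9,0.4,0],[0.003,0.002,0,21,-3.6,0.4,0],[0.003,0.002,0,25,-4.2,0.4,0],[0.003,0.002,0,29,-4.9,0.4,0],[0.003,0.002,0,33,-5.6,0.4,0],[0.003,0.002,0,37,-6.3,0.4,0],[0.003,0.002,0,41,-6.9,0.4,0],[0.003,0.002,0,44,-7.4,0.4,0],[0.003,0.002,0,46,-7.8,0.4,0],[0.003,0.002,0,47.7,-8.05,0.4,0],[0.003,0.002,0,47.7,-8.05,0.4,0],[0.003,0.002,0,47.7,-8.05,0.4,0]]

```text
time: 11.2
tool_pos: [0.4261, 0.1889, 0.148]
ee_rot: [-3.136, -0.0, 1.649]
wrist_force: [0.0, 0.0, -0.2]
width: 0.0365
```

Run:
```python
from h import *
from bench import robot
rows([(.4273,.189,.05,1.649),(.4273,.189,.03,1.649),(.4273,.189,.022,1.649)])
for n in("scene","side"):
    s=robot.snapshot(n);cv2.imwrite(f"pics/{n}5.png",s["img"]);P=cloud(s)
a=cv2.imread("pics/scene5.png")[60:240,60:300];b=cv2.imread("pics/side5.png")[60:240,150:350]
cv2.imwrite("pics/c5.png",np.hstack([cv2.resize(a,(400,300)),cv2.resize(b,(333,300))]))
```

```text
11.2 [0.4261 0.1889 0.148 ] [-3.1364e+00 -1.0000e-04  1.6492e+00] [ 0.   0.  -0.2] 0.036544335949247775
(0.4273, 0.189, 0.05, 1.649) [-0.005, -0.0, 0.0] [-0.0, 0.18, 9.8]
(0.4273, 0.189, 0.03, 1.649) [-0.005, -0.0, 0.0] [-0.0, 0.19, 11.8]
(0.4273, 0.189, 0.022, 1.649) [-0.005, -0.0, 0.0] [-0.0, 0.19, 12.6]
```

View pics/c5.png

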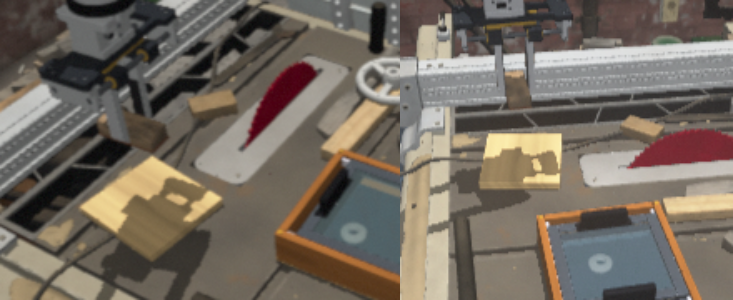

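drive_tool:
  series:
    - [[-0.005,0,0,0,0.15,3,0],[-0.005,0,0,0,0.15,6.5,0],[-0.005,0,0,0,0.15,9,0],[-0.005,0,0,0,0.15,11,0],[-0.005,0,0,0,0.15,11.8,0],[-0.005,0,0,0,0.15,11.8,0],[-0.005,0,0,0,0.15,11.8,0]]

```text
time: 12.0
tool_pos: [0.4286, 0.1884, 0.0317]
ee_rot: [3.139, -0.001, 1.647]
wrist_force: [0.0, -0.2, 0.4]
width: 0.0368
```

drive_tool:
  series:
    - [[0,0,0,0,0,0.3,0],[0,0,0,0,0,0.6,0],[0,0,0,0,0,0.6,0],[0,0,0,0,0,0.6,0]]

```text
time: 12.4
tool_pos: [0.4287, 0.1885, 0.0259]
ee_rot: [3.139, -0.001, 1.647]
wrist_force: [0.4, 0.3, -1.3]
width: 0.0368
```

drive_tool:
  series:
    - [[0,0,0,0,0,0.2,0],[0,0,0,0,0,0.3,0],[0,0,0,0,0,0.3,0]]

```text
time: 12.7
tool_pos: [0.4286, 0.1886, 0.0228]
ee_rot: [3.139, -0.001, 1.647]
wrist_force: [-0.1, -0.3, -1.3]
width: 0.0366
```

Run:
```python
from h import *
from bench import robot
rows([])
for n in("scene","side"):
    s=robot.snapshot(n);cv2.imwrite(f"pics/{n}6.png",s["img"])
a=cv2.imread("pics/scene6.png")[130:230,80:210];b=cv2.imread("pics/side6.png")[120:190,180:270]
cv2.imwrite("pics/c6.png",np.hstack([cv2.resize(a,(400,300)),cv2.resize(b,(386,300))]))
```

```text
12.7 [0.4286 0.1886 0.0228] [ 3.1387e+00 -9.0000e-04  1.6470e+00] [-0.1 -0.3 -1.3] 0.036604784778134294
```

View pics/c6.png

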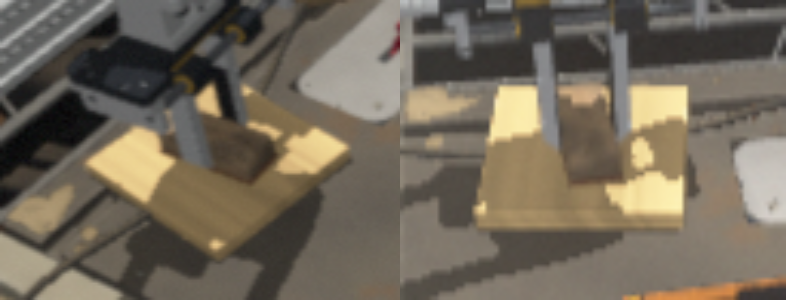

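drive_tool:
  series:
    - [[0,0,0,0,0,0.1,0],[0,0,0,0,0,0.15,0],[0,0,0,0,0,0.15,0]]

```text
time: 13.1
tool_pos: [0.4288, 0.1886, 0.0226]
ee_rot: [3.139, -0.001, 1.647]
wrist_force: [-2.1, -0.6, 6.1]
width: 0.037
```

drive_tool:
  series:
    - [[0,0,0,0,0,0.1,0],[0,0,0,0,0,0.1,0],[0,0,0,0,0,0.1,0]]

```text
time: 13.4
tool_pos: [0.4288, 0.1886, 0.0226]
ee_rot: [3.139, -0.001, 1.647]
wrist_force: [-2.6, 0.0, 5.6]
width: 0.0366
```

Contact (6 N, z no longer falls). Release and retreat.

drive_tool:
  series:
    - [[0,0,0,0,0,0,60],[0,0,0,0,0,0,60],[0,0,0,0,0,0,60],[0,0,0,0,0,0,60],[0,0,0,0,0,-1,60],[0,0,0,0,0,-4,60],[0,0,0,0,0,-8,60],[0,0,0,0,0,-13,60],[0,0,0,0,0,-15,60],[0,0,0,0,0,-15,60]]

```text
time: 14.4
tool_pos: [0.4308, 0.1892, 0.1778]
ee_rot: [3.129, -0.003, 1.647]
wrist_force: [0.6, 0.5, -0.1]
width: 0.0564
```

Run:
```python
from h import *
from bench import robot
rows([])
o={}
for n in("scene","side"):
    s=robot.snapshot(n);o[n]=s["img"];P=cloud(s);X,Y,Z=P[...,0],P[...,1],P[...,2]
    m=(abs(X-.427)<.08)&(abs(Y-.189)<.085)&(Z>.031)&(Z<.05)
    q=P[m];print(n,len(q),cv2.minAreaRect(np.float32(q[:,:2])),np.median(q[:,2]),q[:,2].std())
    th=.044;xc=(X-.5395)*np.cos(th)+(Y+.1905)*np.sin(th);yc=-(X-.5395)*np.sin(th)+(Y+.1905)*np.cos(th)
    m=(abs(xc)<.06)&(Z>.062)&(Z<.09)&(abs(yc)<.17)&(s["img"].max(-1)<60)
    k,l,st,ce=cv2.connectedComponentsWithStats(m.astype(np.uint8))
    for j in range(1,k):
        if st[j,4]>60:print("fin",n,st[j,4],yc[l==j].mean().round(4))
cv2.imwrite("pics/c7.png",np.hstack([cv2.resize(o["scene"][120:290,70:420],(420,204)),cv2.resize(o["side"][110:330,170:370],(370,407))[:204]]) if 0 else np.vstack([cv2.resize(o["scene"][120:290,70:420],(620,300)),cv2.resize(o["side"][120:265,170:470],(620,300))]))
```

```text
14.4 [0.4308 0.1892 0.1778] [ 3.1289e+00 -3.0000e-03  1.6471e+00] [ 0.6  0.5 -0.1] 0.056437446233179187
scene 459 ((0.4267676770687103, 0.18678146600723267), (0.03771211951971054, 0.08658680319786072), 3.1162798404693604) 0.03933405076477791 0.002403615290287891
fin scene 196 0.1342
fin scene 188 -0.0197
side 236 ((0.4281744062900543, 0.1891402304172516), (0.03608223423361778, 0.08950407803058624), 4.435276508331299) 0.04032303202821267 0.0024366281615762243
fin side 152 0.1338
fin side 259 -0.0202
```

View pics/c7.png

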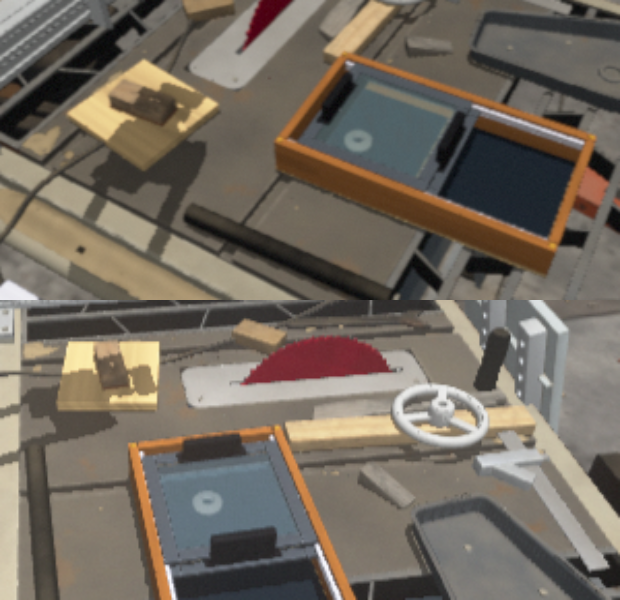

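```bash
python3 -c "
from bench import robot
print(robot.close_job())"
```

```text
the job is handed in; nothing more can be done
None
```

The sanding block is out of the right compartment and lies flat on the plywood panel, and I handed the job in at about 14.5 s of the 48 s allowed. The hand-in gives no verdict.

**What I did**
- **Door:** I gripped the right door's fin and slid it about 123 mm to its stop. The force rose to 19 N there with no further movement.
- **Block:** I gripped it across its width and carried it to the panel. I lowered it until I felt light contact (about 6 N), then released it and raised the gripper about 15 cm clear.

**Last checks**
- **Block position:** both cameras put its centre within about 3 mm of the panel's centre. It looks flat, with its top at 39–40 mm by camera depth against the expected 39 mm.
- **Right door:** it stayed at its stop after release.
- **Left door:** its fin is where it was at the start, within about 1 mm.
- **Flange:** it still lies in the left compartment, and it looks unmoved in the pictures. I did not measure its position again.
- **Gripper:** it was touching nothing at hand-in.

No check failed. The only disagreements were 1–3 mm between the cameras.

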